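Point out the waiting line to a trainee, then take the call

ROBOT

A 6-joint arm with a two-finger parallel gripper is mounted at the origin on the work surface. World frame = base frame: x ahead of the robot, y to its left, z up, the work surface at z = 0. Lengths are in mm, angles in rad, forces in N, time in s.
With the tool pointing down it reaches from about 400 to 925 mm from the base axis. Payload 12.5 kg.
Tool frame: the origin (TCP) lies midway between the tips of the shut fingers; the grasp point (between the pads) lies 19 mm behind it (grip_depth is the z of the grasp point in the tool frame, in mm); z points along the fingers, y is the line along which they close (so a half turn about z gives the same grasp; the last joint's range is limited). The gripper opens to 95 mm and grips with 3 to 60 N. Pads are 20 mm wide; open, the fingers measure 119 mm over their backs; the gripper's body (75 mm by 180 mm) begins 59 mm behind the grasp point.
Start: joints at [-1.339, 0.491, 1.559, -0, 1.092, -0.106], TCP at [207.156, -589.689, 214.661] pointing down, gripper open.
Joint ranges: [-3.1, 3.1], [-0.84, 2.19], [0.05, 2.79], [-1.13, 4.28], [0.06, 2.93], [-2.69, 2.69]. Speed limits (rad/s): [2.22, 2.22, 2.79, 3.14, 3.14, 3.14].

INTERFACE

Orientations are given as a rotation vector (axis times angle).
In Python, from rig import state, snapshot, hand_in, look_for, masks_of, landmark_of, grip_depth gives the robot as it stands.
- The arm moves only by the tool apply_moves, never from a script. Its arguments are lists of equal length, an entry for each row: "rot": the turn, a rotation vector about the tool's x, y, z in rad, a list of three; "xyz": the shift along the tool's x, y, z in m, a list of three; "fingers": the finger opening in m, from 0 to 0.0951. A call has 1 to 8 rows; each row shifts and turns the commanded pose from where the row before left it, along the tool's axes as they then stand; what a row does not reach is not made up. A row lasts 1/12 s, in which the tool goes at most 41.7 mm and 7.16 degrees, less where a joint would pass 70% of its speed; a pose out of reach is approached as far as the arm can. A call is refused whole if a number of a shift passes 0.0417 or a number of a turn 0.125, either way. A call with a gripper value outside its range is refused whole. The fingers move at their own pace and stop on an object; "force" is the grip in N (left out, the last holds). Time passes only in rows, so rows that do not move let the fingers close. It gives the time, the measured TCP pose, the force, the opening and the grip force at its end, in the units of the state.
- state(): the state, without advancing time (a new reading comes with each control period).
- snapshot(name): name is "side" or "top" or "wrist"; returns a dict with "image" (384x512x3 uint8, red, green, blue), "camera_matrix" (3x3 intrinsics, pixels), "R" (3x3) and "t" (3): a world point X has camera coordinates R X + t. Camera axes: x right, y down, z forward; pixel columns grow to the right and rows downward; lengths in mm; the calibration is good to about 2 mm. The wrist camera is an equidistant fisheye: a pixel r from the principal point sees the ray r / f radians off the axis. A picture is of the moment at which its call begins. There is no depth.
- hand_in(): hands the job in; it is judged then, once.
Trained networks look in a picture, given as the dict that the camera call returned (one of the last four; its "shot" number tells which), for a name from the list of things; names that differ only in an ending like _2 or _b are one class to them, and where a whole thing is asked for, a point or a joint stands for the part that bears it (a point fixed in the world has none). Each returns a list of dicts, best first, with "conf" (0 to 1); they miss things now and then, are a little off and sometimes report something else, mostly with a low value. They report only what shows in the picture. A call takes as long as a camera call.
- look_for(picture, target): "xy" ([column, row] as shares, 0 to 1, of the picture: columns of its width, rows of its height, amid what is visible of it).
- masks_of(picture, target): "pixels" (384x512 bool, what is visible of it) and "xy" ([column, row] as shares, 0 to 1, of the picture: columns of its width, rows of its height, amid what is visible of it).
- landmark_of(picture, target): "xy" ([column, row] as shares, 0 to 1, of the picture: columns of its width, rows of its height: a listed point, or the origin of a listed thing).
The state is a dict: "t": time; "q": joint angles; "joint_velocities": joint speeds; "tau": joint torques, N m; "tool_pos": TCP position; "eef_rot": TCP orientation; "ft_force": force on the tool from outside, world axes, zero at the start; "ft_torque": the same for the moment, N m; "width": finger opening in mm; "grasp_force": force on a finger pad.
Only numpy, scipy, OpenCV 4.12 (cv2) and the standard library are available. Lean on these libraries where they do the work, as an engineer would, in place of code of your own. Each camera call takes 0.05 s, during which the arm holds its last target. There are 200 camera calls.

TASK

A call is waiting on the dispatcher's telephone set: it is the one large line key that glows red. Show the trainee which key it is by pointing down at it from straight above its middle: keep the fingertips still, a finger's breadth or two clear of the key and touching nothing, for three seconds. Then press that key right down with the fingertips to take the call and let it come back up, without pressing any other line key and without moving the handset or anything else on the desk.

Things in the scene. Friction and masses are not known exactly. Their poses are not given: they have to be found in the camera images.
- call_key_top (a point): Centre of the top of the line key that glows red (call waiting): a 28 x 28 mm square push key, one of five big line keys in a row along the set's front edge; its place in the row varies. Its top is about 45 mm above the desk and 8 mm above the sloping panel, and leans 8 degrees to the set's front (rear edge 2 mm higher than the middle, front edge 2 mm lower). Moves with the key
- call_key (a joint): Travel of the red key: 0 when up, 0.004 m when fully down; its spring needs about 1.2 N to start and 4 N to be fully down, and brings it back up when let go. It moves square to the sloping panel; pressing straight down works
- busy_key_top (a point): Centre of the top face of the line key that glows green (line already in use): leave it alone. Same key, 28 x 28 mm; neighbouring keys in the row stand 43 mm apart centre to centre, 15 mm apart edge to edge
- busy_key (a joint): Travel of the green key, 0 when up, 0.004 m when down
- idle_key_a (a joint): Travel of the first of the three unlit cream-white line keys, 0 when up, 0.004 m when down
- idle_key_b (a joint): Travel of the second of the three unlit cream-white line keys, 0 when up, 0.004 m when down
- idle_key_c (a joint): Travel of the third of the three unlit cream-white line keys, 0 when up, 0.004 m when down
- set: Dark grey telephone set, fixed, 204 mm deep (x), 310 mm wide (y). Origin: centre of its underside; x points to its rear, away from the robot, y to its left, where the handset lies. Panel 32 mm above the desk at the front, 60 mm at the rear. The key row runs along y, 62 to 63 mm in front of the origin; behind it a flat dialling pad and display, at most 3 mm proud
- handset_mid (a point): Centre of the black cordless handset, 166 x 46 x 24 mm, lying loose in its bay at the left (+y) end of the set, its long side along the set's x, its top 64 mm above the desk
- mobile_mid (a point): Centre of a loose white mobile phone, 148 x 72 x 8 mm, lying flat on the desk in front of the set, between it and the robot
- choc_box: Open black box of chocolates with a gold tray, loose, 250 x 250 x 34 mm, on the desk to the right (-y) of the set. Origin at the centre of its underside
- mug: Loose blue mug, 80 mm across (110 mm with its handle), 92 mm high, at the near left of the desk. Origin at the centre of its underside
- stapler: Loose grey and black stapler, 130 mm long, 45 mm high, on the desk to the left of the set. Origin at the centre of its underside
- headset: Loose black headset lying on its side, about 250 x 190 x 62 mm, on the desk to the left of the set. Origin on the desk midway between its ear cups
- mouse: Loose black computer mouse, 95 x 60 x 31 mm, at the near right of the desk. Origin at the centre of its underside
- pen_cup: Loose dark steel cup with pens, 76 mm across, 150 mm high with the pens, on the desk to the left of the set, towards its rear. Origin at the centre of its underside

How it is judged (in metres and radians):
On the way, in this order (a step that is already met when the one before it is completed fails the run):
1. the fingers point at the red key: straight above it (within 13 mm sideways of its middle), their tips up to about 50 mm above it, touching nothing, for 2.5 s on end (horizontal distance between the grasp point and call_key_top below 0.013 m and z of the grasp point in the frame of call_key_top between 0.01 and 0.07 m and contact force between each of the arm, the fingers and anything else below 0.1 N and value of joint call_key below 0.0008 m), for 2.5 s.
2. the fingertips press the red key at least 3.2 mm of its 4 mm down (value of joint call_key above 0.0032 m and contact force between the fingers and call_key above 0.5 N), for 0.1 s.
At the end, for the whole second after the job is handed in: after the pointing and the press, all five line keys are up again (within 0.8 mm), the handset lies in its bay within 8 mm of where it was and every other thing on the desk within 15 mm (value of joint each of call_key, busy_key, idle_key_a, idle_key_b, idle_key_c below 0.0008 m and distance of handset_mid from where it was at the start of the episode below 0.008 m and distance of each of mobile_mid, choc_box, mug, stapler, headset, mouse, pen_cup from where it was at the start of the episode below 0.015 m); the robot touches nothing.
It fails at once if a line key other than the red one is pressed (more than 1.5 mm) (value of joint any of busy_key, idle_key_a, idle_key_b, idle_key_c above 0.0015 m).
It fails at once if the handset is lifted or shifted in its bay (more than 8 mm) (distance of handset_mid from where it was at the start of the episode above 0.008 m).
It fails at once if another thing on the desk is lifted, carried or pushed (more than 15 mm) (distance of any of mobile_mid, choc_box, mug, stapler, headset, mouse, pen_cup from where it was at the start of the episode above 0.015 m).
It also fails if it takes over 35 s, if anything falls off the work surface, if the arm or the gripper's body presses on something with over 40 N, if the wrist force passes 120 N, or if a joint passes its speed limit or range.

## Working session

There is one attempt and no reset: what is moved stays moved. The work goes in short steps, Python scripts to look and compute and a tool call to move; the robot and the scene stay as the last step left them, time stands still between calls to the robot, and variables do not carry over. Pictures are saved under pics/ and viewed, at most 10 in all, crops included, and the job is handed in when it is done.

Besides the shell and the picture viewer there is one more tool, called after "Request:" as name(argument=value, ...), one argument or row to a line, values as JSON. apply_moves: Moves the arm, as the interface text tells. Its arguments: {"type":"object","properties":{"rot":{"type":"array"},"xyz":{"type":"array"},"fingers":{"type":"array"},"force":{"type":"number"}},"required":["rot","xyz","fingers"]}

```bash
mkdir -p pics; cat > h.py <<'E'
import numpy as np, cv2
from rig import *
from scipy.spatial.transform import Rotation as Ro
def ray(p,xy):
    K=np.array(p["camera_matrix"]);R=np.array(p["R"]);t=np.array(p["t"])
    u=np.array(xy)*[512,384]
    d=np.linalg.inv(K)@[u[0],u[1],1]
    if p.get("_w"):
        r=np.hypot(d[0],d[1]); d=np.array([*(d[:2]/max(r,1e-9)*np.sin(r)),np.cos(r)])
    return -R.T@t, R.T@d
def atz(p,xy,z):
    c,d=ray(p,xy); return c+d*(z-c[2])/d[2]
def snap(n):
    p=snapshot(n); p["_w"]=(n=="wrist"); return p
E
python3 - <<'E'
from h import *
s=state();print(s["t"],s["tool_pos"],s["eef_rot"],s["width"],grip_depth)
ims=[]
for n in("top","side"):
    p=snap(n);ims.append(p["image"]);print(n,"cam",ray(p,(.5,.5))[0].round())
    for tgt,z in(("call_key_top",45),("busy_key_top",45),("handset_mid",52),("mobile_mid",4),("mug",0),("set",0)):
        for l in landmark_of(p,tgt)[:2]: print(tgt,np.round(l["xy"],3),round(l["conf"],2),atz(p,l["xy"],z).round(1))
cv2.imwrite("pics/a.png",cv2.cvtColor(cv2.resize(np.vstack(ims),None,fx=.78,fy=.78),cv2.COLOR_RGB2BGR))
E
```

```text
0.0 [ 207.11968923 -589.43087614  214.07203662] [-3.09583540e+00 -5.27948952e-01  1.19183924e-04] 95.07495260187979 -18.8
top cam [ 348.   -2. 1259.]
call_key_top [0.206 0.428] 0.6 [600.4 436.4  45. ]
call_key_top [0.642 0.494] 0.46 [ 515.5 -172.9   45. ]
busy_key_top [0.29  0.349] 0.58 [683.  318.8  45. ]
busy_key_top [0.514 0.476] 0.46 [538.8   4.   45. ]
handset_mid [0.473 0.416] 0.75 [603.1  60.5  52. ]
mobile_mid [0.541 0.592] 0.85 [419.8 -30.8   4. ]
mug [0.317 0.644] 0.56 [371.5 289.    0. ]
set [0.55  0.434] 0.8 [591.8 -48.4   0. ]
side cam [-235. -974. 1018.]
mobile_mid [0.46  0.561] 0.94 [436.7 -13.7   4. ]
set [0.548 0.541] 0.73 [591.7 -67.7   0. ]
```

View pics/a.png

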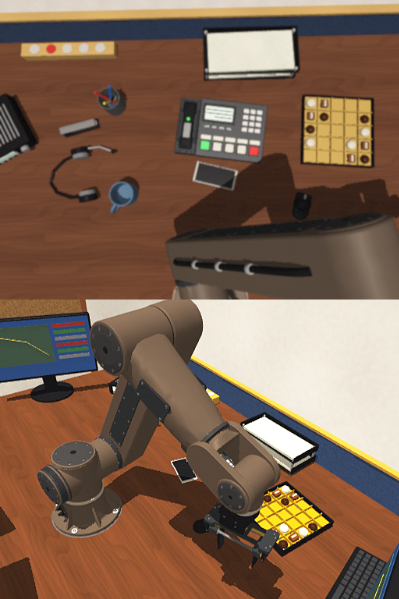

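The top view (at 0.78 scale) shows the set at (221,128). Its green key is at the left end of the row, (205,145), and its red key is at the right end, (255,151). The red spot at (51,48) is on a separate strip at the back, so I'll ignore it. Next I'll refine both keys by colour.

```bash
python3 - <<'E'
from h import *
p=snap("top");im=p["image"]
hsv=cv2.cvtColor(im,cv2.COLOR_RGB2HSV).astype(int)
H,S,V=hsv[...,0],hsv[...,1],hsv[...,2]
box=np.zeros(H.shape,bool);box[170:215,240:350]=1
P=[]
for nm,m in(("red",((H<6)|(H>172))&(S>130)&(V>150)),("green",(H>45)&(H<80)&(S>80)&(V>120))):
    n,l,st,c=cv2.connectedComponentsWithStats((m&box).astype(np.uint8))
    i=1+np.argmax(st[1:,4]);xy=(c[i]+.5)/[512,384];P.append(atz(p,xy,45));print(nm,st[i],c[i].round(1),P[-1].round(1))
d=P[1]-P[0];print(np.hypot(*d[:2]),"yaw",np.degrees(np.arctan2(-d[0],d[1])))
q=state();R=Ro.from_rotvec(q["eef_rot"]).as_matrix();print(R.round(3))
E
```

```text
red [319 187  13  13 137] [325. 193.] [ 505.7 -164.    45. ]
green [256 180  13  13 148] [262.3 185.9] [529.1   5.6  45. ]
171.22728564201694 yaw -7.869913953315217
[[ 0.943  0.331  0.   ]
 [ 0.331 -0.943 -0.   ]
 [-0.     0.    -1.   ]]
```

The key spacing comes out at 171 mm against the expected 172 mm, and the set is turned by -7.9°. That puts the red key at about (506,-164,45). I'll move towards it with the fingers shut.

Request:
apply_moves(
  rot=[
    [0, 0, 0],
    [0, 0, 0],
    [0, 0, 0],
    [0, 0, 0],
    [0, 0, 0],
    [0, 0, 0],
    [0, 0, 0],
    [0, 0, 0],
  ],
  xyz=[
    [0.015, -0.011, 0],
    [0.028, -0.02, 0],
    [0.028, -0.02, 0],
    [0.028, -0.02, 0.003],
    [0.028, -0.02, 0.003],
    [0.028, -0.02, 0.003],
    [0.028, -0.02, 0.003],
    [0.028, -0.02, 0.003],
  ],
  fingers=[0, 0, 0, 0, 0, 0, 0, 0],
  force=10,
)

```text
t: 1.42
tool_pos: [356.9, -375.9, 199.7]
eef_rot: [3.097, 0.528, 0.0]
ft_force: [1.4, -0.7, 0.8]
width: 47.4
grasp_force: 0.0
```

Request:
apply_moves(
  rot=[
    [0, 0, 0],
    [0, 0, 0],
    [0, 0, 0],
    [0, 0, 0],
    [0, 0, 0],
    [0, 0, 0],
    [0, 0, 0],
    [0, 0, 0],
  ],
  xyz=[
    [0.028, -0.02, 0.003],
    [0.028, -0.02, 0.003],
    [0.028, -0.02, 0.003],
    [0.028, -0.02, 0.003],
    [0.028, -0.02, 0.003],
    [0.028, -0.02, 0.003],
    [0.028, -0.02, 0.003],
    [0.015, -0.01, 0.003],
  ],
  fingers=[0, 0, 0, 0, 0, 0, 0, 0],
)

```text
t: 2.08
tool_pos: [507.0, -163.2, 175.6]
eef_rot: [3.096, 0.531, 0.001]
ft_force: [-0.2, 0.2, 0.2]
width: 1.0
grasp_force: 0.0
```

Request:
apply_moves(
  rot=[
    [0, 0, 0.1],
    [0, 0, 0.1],
    [0, 0, 0.1],
    [0, 0, 0.1],
    [0, 0, 0.075],
    [0, 0, 0],
  ],
  xyz=[
    [0, 0, 0],
    [0, 0, 0],
    [0, 0, 0],
    [0, 0, 0],
    [0, 0, 0],
    [0, 0, 0],
  ],
  fingers=[0, 0, 0, 0, 0, 0],
)

```text
t: 2.58
tool_pos: [505.6, -165.8, 175.7]
eef_rot: [3.134, -0.22, 0.0]
ft_force: [0.8, 0.0, -0.9]
width: 0.4
grasp_force: 0.0
```

```bash
python3 - <<'E'
from h import *
s=state();R=Ro.from_rotvec(s["eef_rot"]).as_matrix();print(s["t"],s["tool_pos"].round(1) if hasattr(s["tool_pos"],'round') else s["tool_pos"])
ims=[]
for n in("wrist","top"):
    p=snap(n);im=p["image"];ims.append(im)
    hsv=cv2.cvtColor(im,cv2.COLOR_RGB2HSV).astype(int);H,S,V=hsv[...,0],hsv[...,1],hsv[...,2]
    for nm,m in(("red",((H<6)|(H>172))&(S>130)&(V>150)),("green",(H>45)&(H<80)&(S>80)&(V>120))):
        k,l,st,c=cv2.connectedComponentsWithStats(m.astype(np.uint8))
        for i in range(1,k):
            if st[i,4]>60: print(n,nm,st[i],atz(p,(c[i]+.5)/[512,384],45).round(1))
    for l in landmark_of(p,"call_key_top")[:2]: print(n,np.round(l["xy"],3),round(l["conf"],2),atz(p,l["xy"],45).round(1))
cv2.imwrite("pics/b.png",cv2.cvtColor(cv2.resize(np.vstack(ims),None,fx=.78,fy=.78),cv2.COLOR_RGB2BGR))
E
```

```text
2.5833 [ 505.6 -165.8  175.7]
wrist red [237 162  28  28 777] [ 509.3 -164.6   45. ]
wrist green [ 36 107   8  11  63] [625.4  77.   45. ]
wrist green [ 88 164  28  26 615] [533.    2.7  45. ]
wrist [0.491 0.466] 0.57 [ 506.3 -164.7   45. ]
wrist [0.29  0.301] 0.39 [589. -68.  45.]
top red [60 58 11 10 86] [896.3 558.4  45. ]
top green [256 180  13  13 148] [529.1   5.6  45. ]
```

View pics/b.png

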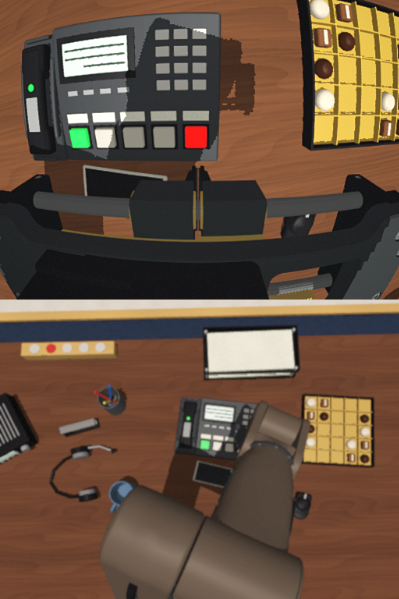

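The wrist view (also at 0.78 scale) confirms the glowing red key, at (196,137), is the rightmost of the five. The green key is leftmost at (79,137), and the fingertips show at (198,170). Averaging the two cameras gives (507.5,-164.3), so I'll go down to the pointing height there.

Request:
apply_moves(
  rot=[
    [0, 0, 0],
    [0, 0, 0],
    [0, 0, 0],
    [0, 0, 0],
    [0, 0, 0],
    [0, 0, 0],
    [0, 0, 0],
    [0, 0, 0],
  ],
  xyz=[
    [0.002, -0.002, 0.01],
    [0, 0, 0.016],
    [0, 0, 0.02],
    [0, 0, 0.02],
    [0, 0, 0.018],
    [0, 0, 0.012],
    [0, 0, 0.006],
    [0, 0, 0],
  ],
  fingers=[0, 0, 0, 0, 0, 0, 0, 0],
)

```text
t: 3.45
tool_pos: [507.3, -163.8, 72.1]
eef_rot: [-3.134, 0.214, 0.004]
ft_force: [-0.2, -0.6, 0.2]
width: 0.5
grasp_force: 0.0
```

```bash
python3 - <<'E'
from h import *
s=state();print(s["t"],np.round(s["tool_pos"],1),np.round(s["ft_force"],1))
ims=[]
for n in("wrist","side"):
    p=snap(n);im=p["image"];ims.append(im)
    hsv=cv2.cvtColor(im,cv2.COLOR_RGB2HSV).astype(int);H,S,V=hsv[...,0],hsv[...,1],hsv[...,2]
    m=((H<6)|(H>172))&(S>130)&(V>150)
    k,l,st,c=cv2.connectedComponentsWithStats(m.astype(np.uint8))
    for i in range(1,k):
        if st[i,4]>40: print(n,st[i],atz(p,(c[i]+.5)/[512,384],45).round(1))
w=cv2.resize(ims[0][100:290,140:400],None,fx=2,fy=2)
cv2.imwrite("pics/c.png",cv2.cvtColor(w,cv2.COLOR_RGB2BGR))
E
```

```text
3.45 [ 507.3 -163.8   72.1] [-0.2 -0.6  0.2]
wrist [ 232  189   42   40 1277] [ 513.  -164.9   45. ]
side [81 28 27  6 60] [ 709.6 1904.2   45. ]
side [87 53 20  5 46] [ 565.3 1506.1   45. ]
side [275 218  11  10  83] [ 506.4 -167.5   45. ]
```

View pics/c.png

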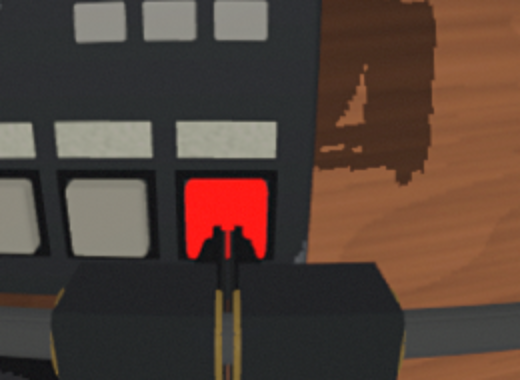

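The fingertips are over the red key, crop (227,230), and touching nothing. I'll nudge about 1 mm and hold for over 3 s.

Request:
apply_moves(
  rot=[
    [0, 0, 0],
    [0, 0, 0],
    [0, 0, 0],
    [0, 0, 0],
    [0, 0, 0],
    [0, 0, 0],
    [0, 0, 0],
    [0, 0, 0],
  ],
  xyz=[
    [0.001, 0.001, 0],
    [0, 0, 0],
    [0, 0, 0],
    [0, 0, 0],
    [0, 0, 0],
    [0, 0, 0],
    [0, 0, 0],
    [0, 0, 0],
  ],
  fingers=[0, 0, 0, 0, 0, 0, 0, 0],
)

```text
t: 4.22
tool_pos: [508.7, -165.3, 73.7]
eef_rot: [3.134, -0.215, 0.0]
ft_force: [0.9, 0.5, -0.6]
width: 0.5
grasp_force: 0.0
```

Request:
apply_moves(
  rot=[
    [0, 0, 0],
    [0, 0, 0],
    [0, 0, 0],
    [0, 0, 0],
    [0, 0, 0],
    [0, 0, 0],
    [0, 0, 0],
    [0, 0, 0],
  ],
  xyz=[
    [0, 0, 0],
    [0, 0, 0],
    [0, 0, 0],
    [0, 0, 0],
    [0, 0, 0],
    [0, 0, 0],
    [0, 0, 0],
    [0, 0, 0],
  ],
  fingers=[0, 0, 0, 0, 0, 0, 0, 0],
)

```text
t: 4.88
tool_pos: [508.7, -165.3, 73.6]
eef_rot: [3.134, -0.215, 0.0]
ft_force: [-0.6, -0.4, 0.8]
width: 0.6
grasp_force: 0.0
```

Request:
apply_moves(
  rot=[
    [0, 0, 0],
    [0, 0, 0],
    [0, 0, 0],
    [0, 0, 0],
    [0, 0, 0],
    [0, 0, 0],
    [0, 0, 0],
    [0, 0, 0],
  ],
  xyz=[
    [0, 0, 0],
    [0, 0, 0],
    [0, 0, 0],
    [0, 0, 0],
    [0, 0, 0],
    [0, 0, 0],
    [0, 0, 0],
    [0, 0, 0],
  ],
  fingers=[0, 0, 0, 0, 0, 0, 0, 0],
)

```text
t: 5.55
tool_pos: [508.6, -165.3, 73.6]
eef_rot: [3.134, -0.215, -0.0]
ft_force: [0.3, -0.4, 0.3]
width: 0.4
grasp_force: 0.0
```

Request:
apply_moves(
  rot=[
    [0, 0, 0],
    [0, 0, 0],
    [0, 0, 0],
    [0, 0, 0],
    [0, 0, 0],
    [0, 0, 0],
    [0, 0, 0],
    [0, 0, 0],
  ],
  xyz=[
    [0, 0, 0],
    [0, 0, 0],
    [0, 0, 0],
    [0, 0, 0],
    [0, 0, 0],
    [0, 0, 0],
    [0, 0, 0],
    [0, 0, 0],
  ],
  fingers=[0, 0, 0, 0, 0, 0, 0, 0],
)

```text
t: 6.22
tool_pos: [508.7, -165.3, 73.6]
eef_rot: [3.134, -0.215, -0.0]
ft_force: [-0.6, -0.3, -0.9]
width: 0.7
grasp_force: 0.0
```

Request:
apply_moves(
  rot=[
    [0, 0, 0],
    [0, 0, 0],
    [0, 0, 0],
    [0, 0, 0],
    [0, 0, 0],
    [0, 0, 0],
    [0, 0, 0],
    [0, 0, 0],
  ],
  xyz=[
    [0, 0, 0],
    [0, 0, 0],
    [0, 0, 0],
    [0, 0, 0],
    [0, 0, 0],
    [0, 0, 0],
    [0, 0, 0],
    [0, 0, 0],
  ],
  fingers=[0, 0, 0, 0, 0, 0, 0, 0],
)

```text
t: 6.88
tool_pos: [508.7, -165.3, 73.6]
eef_rot: [3.134, -0.215, 0.0]
ft_force: [0.3, 0.2, -0.6]
width: 0.3
grasp_force: 0.0
```

The pointing hold lasted about 3.3 s. Now I'll press slowly and watch the force.

Request:
apply_moves(
  rot=[
    [0, 0, 0],
    [0, 0, 0],
    [0, 0, 0],
    [0, 0, 0],
    [0, 0, 0],
    [0, 0, 0],
    [0, 0, 0],
    [0, 0, 0],
  ],
  xyz=[
    [0, 0, 0.008],
    [0, 0, 0.009],
    [0, 0, 0.006],
    [0, 0, 0.003],
    [0, 0, 0.001],
    [0, 0, 0.001],
    [0, 0, 0.001],
    [0, 0, 0],
  ],
  fingers=[0, 0, 0, 0, 0, 0, 0, 0],
)

```text
t: 7.55
tool_pos: [508.5, -165.2, 44.7]
eef_rot: [-3.134, 0.215, 0.0]
ft_force: [-1.1, 1.1, 2.8]
width: 0.5
grasp_force: 1.3
```

Request:
apply_moves(
  rot=[
    [0, 0, 0],
    [0, 0, 0],
    [0, 0, 0],
    [0, 0, 0],
  ],
  xyz=[
    [0, 0, 0.001],
    [0, 0, 0.001],
    [0, 0, 0.0005],
    [0, 0, 0],
  ],
  fingers=[0, 0, 0, 0],
)

```text
t: 7.88
tool_pos: [508.8, -165.3, 42.5]
eef_rot: [3.134, -0.215, 0.001]
ft_force: [-1.8, 1.4, 7.8]
width: 0.3
grasp_force: 4.1
```

Request:
apply_moves(
  rot=[
    [0, 0, 0],
    [0, 0, 0],
    [0, 0, 0],
    [0, 0, 0],
    [0, 0, 0],
  ],
  xyz=[
    [0, 0, 0.0005],
    [0, 0, 0.0005],
    [0, 0, 0],
    [0, 0, 0],
    [0, 0, 0],
  ],
  fingers=[0, 0, 0, 0, 0],
)

```text
t: 8.3
tool_pos: [508.9, -165.3, 42.2]
eef_rot: [3.134, -0.215, 0.002]
ft_force: [-4.7, 3.9, 16.7]
width: 0.1
grasp_force: 8.3
```

The key is against its stop: 17 N, and the tip hardly moved further. Now I'll retract.

Request:
apply_moves(
  rot=[
    [0, 0, 0],
    [0, 0, 0],
    [0, 0, 0],
    [0, 0, 0],
    [0, 0, 0],
    [0, 0, 0],
    [0, 0, 0],
    [0, 0, 0],
  ],
  xyz=[
    [0, 0, -0.002],
    [0, 0, -0.004],
    [0, 0, -0.01],
    [0, 0, -0.02],
    [0, 0, -0.025],
    [0, 0, -0.025],
    [0, 0, -0.01],
    [0, 0, 0],
  ],
  fingers=[0, 0, 0, 0, 0, 0, 0, 0],
)

```text
t: 8.97
tool_pos: [509.7, -165.8, 139.6]
eef_rot: [3.132, -0.215, 0.007]
ft_force: [0.0, -0.0, 0.5]
width: 0.3
grasp_force: 0.0
```

```bash
python3 - <<'E'
from h import *
s=state();print(s["t"],np.round(s["tool_pos"],1),np.round(s["ft_force"],1))
p=snap("wrist")
cv2.imwrite("pics/d.png",cv2.cvtColor(p["image"],cv2.COLOR_RGB2BGR))
E
```

```text
8.9667 [ 509.7 -165.8  139.6] [ 0.  -0.   0.5]
```

View pics/d.png

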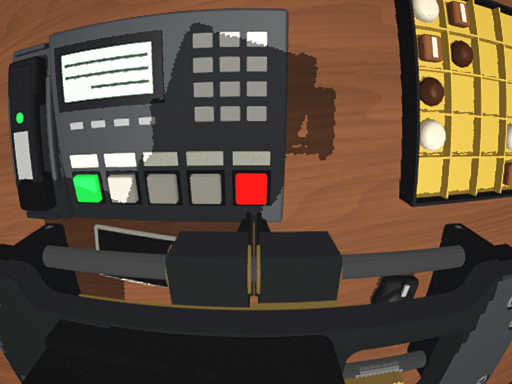

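The red key at (251,188) is back up, the handset and the other things in view haven't moved, and the arm is clear.

```bash
python3 -c "
from rig import *
print(hand_in())"
```

```text
the job is handed in; nothing more can be done
None
```

I pointed at the red key for over 3 s, pressed it right down and let it come back up, touching nothing else as far as the wrist view and forces show, and handed the job in at about 9 s of the 35 s (the hand-in gave no verdict).

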